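# Dial open the sample lock box

## Task

Unlock the grey steel lock box by touch, always pressing and pushing on it with less than 20 N: roll its thumbwheels until 4-7-2 stands at the index line, left to right as seen from the robot, without rolling the middle wheel off its 7, where it already stands. Then slide the steel bolt knob beside the wheels fully open, to the right, and leave it there with the code still showing; do not disturb the other things on the box and the bench.

Things in the scene. Friction and masses are not known exactly. Their poses are not given: they have to be found in the camera images.
- box: Grey steel box with the lock in its lid, fixed: 220 mm (its x) by 340 mm (its y), lid top 105 mm over the bench. Origin under its centre; x to its rear (hinge), away from the robot, y to the robot's left, z up. The wheels stand in one row along y, 34 mm apart, 45 mm before the centre. Side handles stand out 25 mm. Index ribs 4 mm high stand midway beside the wheels (5 by 6 mm).
- left (a joint): Left thumbwheel, black, 50 mm across, 14 mm wide, numbered 0 to 9 round its rim, on an axle along the box's y. Number = value / 0.6283 rad (36 degrees a click, endless); the value grows as its top rolls away from the robot (box +x). Must show 4 (2.513). A detent pulls it to the nearest number when let go; rolling it over a click takes about 4 N along the rim, so a press of 6 N or more.
- middle (a joint): Middle thumbwheel, black, 50 mm across, 14 mm wide, numbered 0 to 9 round its rim, on an axle along the box's y. Number = value / 0.6283 rad (36 degrees a click, endless); the value grows as its top rolls away from the robot (box +x). It starts on its 7 (4.398) and must stay there. Detent as on the left wheel.
- right (a joint): Right thumbwheel, black, 50 mm across, 14 mm wide, numbered 0 to 9 round its rim, on an axle along the box's y. Number = value / 0.6283 rad (36 degrees a click, endless); the value grows as its top rolls away from the robot (box +x). Must show 2 (1.257). Detent as on the left wheel.
- left_top (a point): Nominal highest point of the left wheel, at the middle of its width, 12 mm over the lid, fixed to the box. The number at the top of the wheel, in line with the index ribs, is the one set. The bushes are worn: the real wheel stands up to 3.5 mm higher or lower than this, so its rim must be found by touch.
- middle_top (a point): Nominal highest point of the middle wheel, at the middle of its width, 12 mm over the lid, fixed to the box. The number at the top of the wheel, in line with the index ribs, is the one set. The bushes are worn: the real wheel stands up to 3.5 mm higher or lower than this, so its rim must be found by touch.
- right_top (a point): Nominal highest point of the right wheel, at the middle of its width, 12 mm over the lid, fixed to the box. The number at the top of the wheel, in line with the index ribs, is the one set. The bushes are worn: the real wheel stands up to 3.5 mm higher or lower than this, so its rim must be found by touch.
- bolt (a joint): Bolt of the lock, in m: 0 closed, 0.018 fully open, against its stop. It slides along the box's -y (to the right), against about 2.5 N of friction, and stays where it is left. Inside, its fence meets the wheels: unless all three show the code it stops after about 2 mm.
- bolt_knob (a point): Centre of the top of the bolt's steel knob, moves with it: a block 16 mm along the box's y by 26 mm along x, top 19.5 mm over the lid, bottom 1.5 mm over it. Closed it lies 106 mm to the right of the middle wheel, in line with the row.
- vial_box: Cardboard vial box with white lid, 78 by 78 by 49 mm, loose on the rear left of the lock box's lid. Origin under its centre. Leave it.
- reagent_jar: Small glass jar with black cap, 42 mm across, 46 mm high, loose on the rear right of the lid. Origin under its centre. Leave it.
- tip_rack: Clear rack of pipette tips, 86 by 122 by 56 mm, on the bench to the left. Origin under its centre. Leave it.
- wash_bottle: White wash bottle with blue cap and bent spout, 72 mm across, 190 mm high, on the bench to the right. Origin under its centre. Leave it.
- beaker: Glass beaker, 68 mm across, 85 mm high, on the bench to the right. Origin under its centre. Leave it.
- pipette: White pipette lying on the bench to the right, 250 mm long. Origin under its middle, x towards its tip. Leave it.
- dishes: Stack of three clear dishes, 92 mm across, 46 mm high, on the bench to the left. Origin under its centre. Leave it.

How it is judged:
By the outcome, as a careful person would: the job done as asked, in the order asked, and still so for the second after the job is handed in, with the robot touching nothing.
It also fails if it takes over 64 s, if anything falls off the work surface, if the arm or the gripper's body presses on something with over 40 N, if the wrist force passes 120 N, or if a joint passes its speed limit or range.

## Robot

A 7-joint arm with a two-finger parallel gripper is mounted at the origin on the work surface. World frame = base frame: x ahead of the robot, y to its left, z up, the work surface at z = 0. Lengths are in m, angles in rad, forces in N, time in s.
With the tool pointing down it reaches from about 0.425 to 0.975 m from the base axis. Payload 16.7 kg.
Tool frame: the origin (TCP) lies between the finger pads; the fingertips stand 17 mm ahead of it and the grasp point (between the pads) lies 2 mm behind it; z points along the fingers, y is the direction in which the jaws open and shut (so a half turn about z gives the same grasp; the last joint's range is limited). The gripper opens to 85 mm and grips with 20 to 120 N. Pads are 22 mm wide; open, the fingers measure 114 mm over their backs; the gripper's body (76 mm by 85 mm) begins 54 mm behind the grasp point. The pads swing forward as they close: fully open they stand 13 mm farther back than shut.
Start: joints at [-1.498, 0.426, 0.074, 1.606, -0.034, 1.111, -0.067], TCP at [0.149, 0.658, 0.248] pointing down, gripper open.
Joint ranges: [-2.85, 2.85], [-0.5, 2.14], [-1.23, 1.37], [0.21, 2.46], [-1.02, 4.16], [0.16, 2.05], [-2.73, 2.73]. Speed limits (rad/s): [1.89, 1.89, 2.39, 2.39, 3.01, 3.01, 3.01].

## Interface

Orientations are given as a 3x3 rotation matrix whose columns are the frame's x, y, z axes.
In Python, from workcell import arm gives the robot as it stands. The module is installed in compiled form; this text tells all that it offers.
- The arm moves only by the shell command python3 -m handwheel 'ROWS' [OPENING] [FORCE]. ROWS is text: rows parted by semicolons, each of 4 numbers parted by spaces: the shift along the tool's x, y, z in mm, then the turn about the tool's z in degrees. A call has 1 to 10 rows; each row shifts and turns the commanded pose from where the row before left it, along the tool's axes as they then stand; what a row does not reach is not made up. A row lasts 1/10 s, in which the tool goes at most 50 mm and 8.59 degrees, less where a joint would pass 70% of its speed; a pose out of reach is approached as far as the arm can. A call is refused whole if a number of a shift passes 50 or a number of a turn 8.59, either way. A call with a gripper value outside its range is refused whole. OPENING is the opening, from 0 (shut) to 1 (fully open), set as the call begins (- or left out, the last holds). The fingers move at their own pace and stop on an object; FORCE is the grip in N (left out, the last holds). Time passes only in rows, so rows that do not move let the fingers close. It gives the time, the measured TCP pose, the force and the opening at its end, in the units of the state.
- arm.sense(): the state, without advancing time (a new reading comes with each control period).
- arm.camera(name): name is "scene" or "top" or "wrist"; returns a dict with "frame" (480x640x3 uint8, red, green, blue), "z_map" (480x640 float32, m along the optical axis (not along the pixel's ray), 0 where there is no reading), "mtx" (3x3 intrinsics, pixels), "R" (3x3) and "t" (3): a world point X has camera coordinates R X + t; the wrist camera has in their place "tool_from_camera" (4x4, takes a point from camera to tool coordinates, whose origin is the TCP and whose axes are the flange's). Camera axes: x right, y down, z forward; pixel columns grow to the right and rows downward; lengths in m; the calibration is good to about 2 mm. A picture is of the moment at which its call begins: read the wrist's pose just before it.
- arm.job_done(): hands the job in, once; it reports no verdict.
Trained networks look in a picture, given as the dict that the camera call returned (one of the last four; its "shot" number tells which), for a name from the list of things; names that differ only in an ending like _2 or _b are one class to them, and where a whole thing is asked for, a point or a joint stands for the part that bears it (a point fixed in the world has none). Each returns a list of dicts, best first, with "conf" (0 to 1); they miss things now and then, are a little off and sometimes report something else, mostly with a low value. They report only what shows in the picture. A call takes as long as a camera call.
- arm.regions_of(query, picture): "pixels" (480x640 bool, what is visible of it) and "bbox" ([left, top, right, bottom] in pixels, round what is visible of it).
- arm.pinpoint(query, picture): "point" ([column, row] in pixels: a listed point, or the origin of a listed thing).
The state is a dict: "t": time; "q": joint angles; "joint_vel": joint speeds; "effort": joint torques, N m; "position": TCP position; "ee_rot": TCP orientation; "ft_force": force on the tool from outside, world axes, zero at the start; "ft_torque": the same for the moment, N m; "grip_width": opening from 0.0 (shut) to 1.0 (fully open).
Only numpy, scipy, OpenCV 4.12 (cv2) and the standard library are available. Lean on these libraries where they do the work, as an engineer would, in place of code of your own. Each camera call takes 0.05 s, during which the arm holds its last target.

## Working session

There is one attempt and no reset: what is moved stays moved. The work goes in short steps, Python scripts to look and compute and a shell command to move; the robot and the scene stay as the last step left them, time stands still between calls to the robot, and variables do not carry over. Pictures are saved under pics/ and viewed, and the job is handed in when it is done.

```bash
mkdir -p pics; cat > h.py <<'E'
import numpy as np, cv2
from workcell import arm
def save(n,f): cv2.imwrite('pics/'+n+'.png',cv2.cvtColor(f,cv2.COLOR_RGB2BGR))
E
python3 - <<'E'
from h import *
s=arm.sense(); print({k:np.round(v,3).tolist() for k,v in s.items()})
for n in ['scene','top']:
    p=arm.camera(n); save(n+'0',p['frame']); print(n,p['mtx'].tolist(),np.round(p['R'],3).tolist(),np.round(p['t'],3).tolist())
    for q in ['left_top','middle_top','right_top','bolt_knob','box','vial_box','reagent_jar']:
        for r in arm.pinpoint(q,p)[:1]:
            u,v=r['point']; z=p['z_map'][int(round(v)),int(round(u))]
            c=np.linalg.inv(p['mtx'])@[u,v,1]*z; X=p['R'].T@(c-p['t'])
            print(n,q,round(r['conf'],2),np.round(r['point'],1),np.round(X,4))
E
```

```text
{'t': 0.0, 'q': [-1.497, 0.427, 0.074, 1.607, -0.034, 1.111, -0.067], 'joint_vel': [-0.0, -0.001, 0.001, -0.0, -0.001, 0.001, 0.001], 'effort': [0.0, -94.984, 3.762, -46.352, 0.019, 0.01, -0.0], 'position': [0.149, 0.658, 0.248], 'ee_rot': [[-0.975, 0.221, -0.0], [0.221, 0.975, -0.001], [-0.0, -0.001, -1.0]], 'ft_force': [0.16, 0.153, -0.211], 'ft_torque': [0.027, 0.024, 0.045], 'grip_width': 1.004}
scene [[471.64954061351824, 0.0, 308.9389092115274], [0.0, 471.64954061351824, 233.74756162850676], [0.0, 0.0, 1.0]] [[0.369, 0.929, -0.015], [0.671, -0.278, -0.687], [-0.643, 0.244, -0.726]] [-0.201, -0.288, 1.357]
scene left_top 0.91 [308.8 247.6] [ 0.5822 -0.0132  0.1163]
scene right_top 0.82 [273.9 255.6] [ 0.5752 -0.0808  0.1155]
scene bolt_knob 0.45 [236.4 260.1] [ 0.5651 -0.1498  0.1225]
scene box 0.79 [302.  306.7] [ 1.1404 -0.2239  0.7846]
scene vial_box 0.97 [353.4 286.6] [0.7234 0.011  0.1552]
scene reagent_jar 0.59 [273.2 311.2] [ 0.7041 -0.1245  0.1328]
top [[463.30623910599434, 0.0, 315.99532393061264], [0.0, 463.30623910599434, 234.44316910992424], [0.0, 0.0, 1.0]] [[0.009, -1.0, 0.004], [-0.996, -0.009, -0.087], [0.088, -0.004, -0.996]] [0.028, 0.535, 1.163]
top left_top 0.93 [340.  206.6] [ 0.5946 -0.0242  0.1068]
top middle_top 0.97 [347.7 210.5] [ 0.5833 -0.0416  0.1215]
top right_top 0.91 [364.7 212.9] [ 0.579  -0.0825  0.1138]
top bolt_knob 0.61 [393.8 216.6] [ 0.5695 -0.1498  0.1243]
top box 0.74 [346.7 200.7] [ 0.609  -0.0401  0.1073]
top reagent_jar 0.67 [380.3 172.1] [ 0.6698 -0.1148  0.1491]
```

```bash
python3 - <<'E'
import cv2
t=cv2.imread('pics/top0.png'); s=cv2.imread('pics/scene0.png')
cv2.imwrite('pics/topc.png',cv2.resize(t[130:280,240:440],(800,600),interpolation=cv2.INTER_CUBIC))
E
```

```text
(no output)
```

View pics/scene0.png

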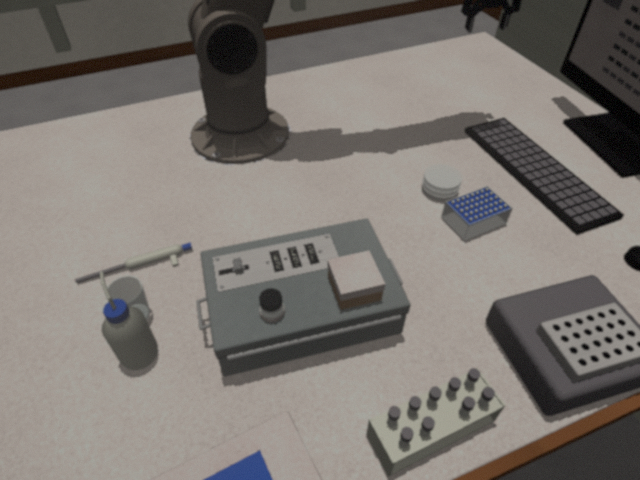

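View pics/top0.png

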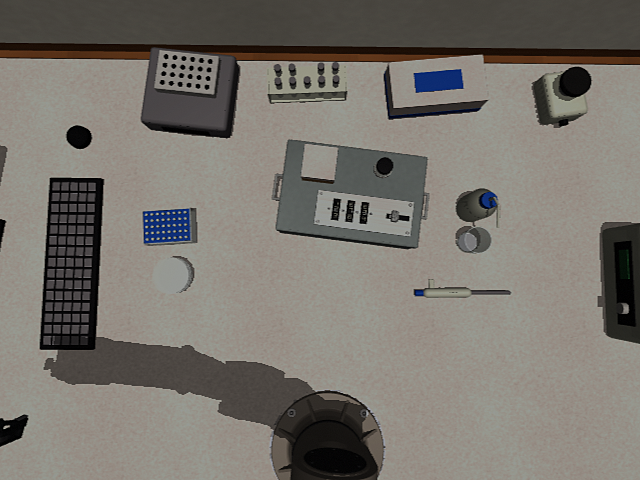

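```bash
sleep 1
```

```text
(no output)
```

View pics/topc.png

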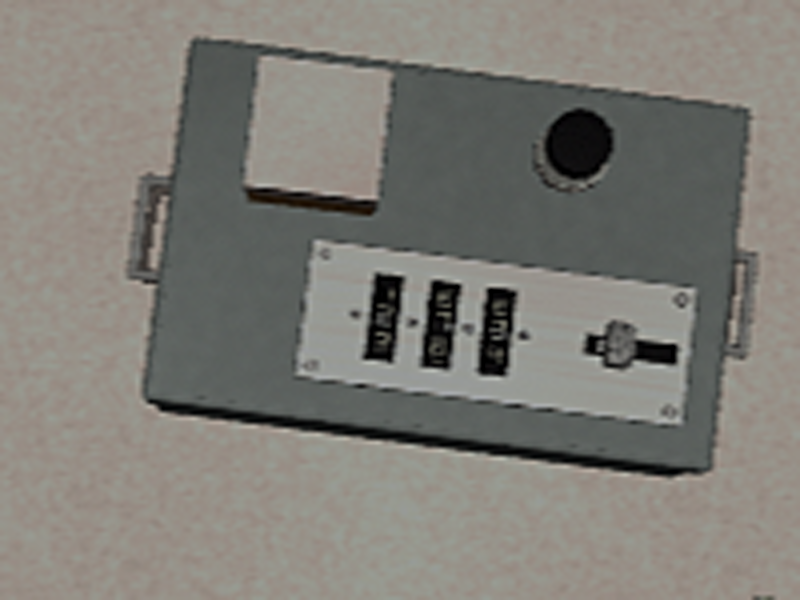

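```bash
python3 - <<'E'
from h import *
for n in ['top','scene']:
    p=arm.camera(n)
    m=arm.regions_of('box',p)[0]['pixels']
    v,u=np.nonzero(p['z_map']>0); z=p['z_map'][v,u]
    c=(np.linalg.inv(p['mtx'])@np.array([u,v,np.ones(len(u))]))*z
    X=(c.T-p['t'])@p['R']
    k=m[v,u]&(abs(X[:,2]-.107)<.008)
    P=X[k][:,:2].astype(np.float32)
    for f in ('rect',): 
        print(n,k.sum(),np.median(X[k][:,2]),cv2.minAreaRect(P))
    for q in ['left','middle','right','bolt','bolt_knob']:
        for r in arm.regions_of(q,p)[:1]:
            mm=r['pixels'][v,u]; print(q,round(r['conf'],2),mm.sum(),X[mm].mean(0).round(4),r['bbox'], np.percentile(X[mm][:,2],95).round(4))
E
```

```text
top 11193 0.10501182771846784 ((0.6291371583938599, -0.05135303735733032), (0.3437528908252716, 0.22421278059482574), 83.19926452636719)
left 0.51 92 [ 0.5888 -0.012   0.1135] [329.6, 200.1, 342.0, 221.0] 0.1182
middle 0.55 111 [ 0.584  -0.0458  0.1162] [345.4, 204.6, 353.3, 217.2] 0.1217
right 0.42 70 [ 0.5778 -0.0783  0.1137] [356.3, 207.3, 366.0, 220.0] 0.1178
scene 14629 0.10579624661240178 ((0.6300806999206543, -0.05165940523147583), (0.3431131839752197, 0.22670942544937134), 83.24362182617188)
left 0.51 126 [ 0.5942 -0.0133  0.1135] [305.3, 244.5, 315.5, 261.2] 0.1176
middle 0.74 20305 [ 0.6592 -0.0724  0.0937] [194.4, 215.6, 412.9, 374.1] 0.1087
right 0.7 122 [ 0.5856 -0.0806  0.1139] [272.7, 250.7, 282.5, 268.1] 0.1178
bolt 0.39 751 [ 0.6941 -0.1259  0.1374] [258.2, 288.0, 281.2, 322.2] 0.1529
bolt_knob 0.47 155 [ 0.5755 -0.1514  0.1201] [233.5, 257.7, 242.4, 274.6] 0.1269
```

```bash
python3 -m handwheel '-34 -34.5 0 0;-34 -34.5 0 0;-34 -34.5 0 0;-34 -34.5 0 0;-34 -34.5 0 0;-34 -34.5 0 0;-34 -34.5 0 0;-34 -34.5 0 0;-34 -34.5 0 0;-34 -34.5 0 0' 0 20
python3 -m handwheel '-34 -34.5 0 0;-34 -34.5 0 0;-34 -34.5 0 0;-34 -34.5 0 0;-34 -34.5 0 0;-34 -34.5 0 0;-34 -34.5 0 0;0 0 0 -6;0 0 0 0'
python3 - <<'E'
from h import *
s=arm.sense(); print({k:np.round(v,3).tolist() for k,v in s.items()})
p=arm.camera('wrist'); save('w1',p['frame']); print(p['mtx'].tolist(),p['tool_from_camera'].round(4).tolist())
E
```

```text
t: 2.5
position: [0.4052, 0.2449, 0.2487]
ee_rot: [[-0.975, 0.221, 0.0], [0.221, 0.975, 0.001], [-0.0, 0.001, -1.0]]
ft_force: [0.9, 0.2, 0.1]
grip_width: 0.003
t: 3.4
position: [0.5834, -0.0428, 0.2481]
ee_rot: [[-0.993, 0.118, -0.0], [0.118, 0.993, -0.0], [0.0, -0.001, -1.0]]
ft_force: [0.0, 0.2, -0.3]
grip_width: 0.003
{'t': 3.4, 'q': [-0.471, 0.307, 0.537, 1.837, -0.179, 1.046, 1.588], 'joint_vel': [-0.043, -0.018, -0.009, 0.023, -0.008, -0.001, -0.123], 'effort': [3.696, -69.356, 10.796, -45.216, 0.349, -0.117, 3.035], 'position': [0.583, -0.043, 0.248], 'ee_rot': [[-0.993, 0.118, -0.0], [0.118, 0.993, -0.0], [0.0, -0.001, -1.0]], 'ft_force': [0.014, 0.236, -0.308], 'ft_torque': [0.046, 0.031, -0.022], 'grip_width': 0.003}
[[408.5554307408011, 0.0, 311.051317699782], [0.0, 408.5554307408011, 245.75986816838153], [0.0, 0.0, 1.0]] [[-0.0006, -0.9619, -0.2733, 0.0695], [1.0, -0.0007, 0.0004, -0.0], [-0.0006, -0.2733, 0.9619, -0.126], [0.0, 0.0, 0.0, 1.0]]
```

View pics/w1.png

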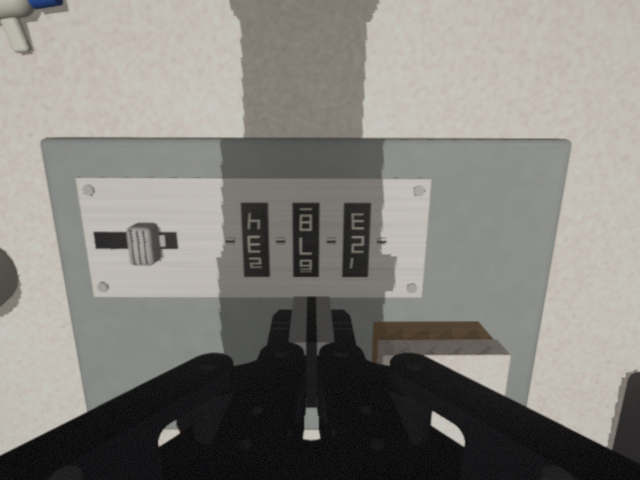

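```bash
python3 - <<'E'
import cv2
t=cv2.imread('pics/w1.png')
cv2.imwrite('pics/w1c.png',cv2.resize(cv2.rotate(t[190:300,220:390],cv2.ROTATE_180),(800,518),interpolation=cv2.INTER_CUBIC))
E
python3 - <<'E'
from h import *
s=arm.sense(); p=arm.camera('wrist')
T=np.eye(4);T[:3,:3]=s['ee_rot'];T[:3,3]=s['position']
v,u=np.mgrid[0:480,0:640]; z=p['z_map']
c=np.stack([(u-p['mtx'][0,2])/p['mtx'][0,0]*z,(v-p['mtx'][1,2])/p['mtx'][1,1]*z,z,np.ones_like(z)],-1)
X=c@(T@p['tool_from_camera']).T
np.save('X1.npy',X)
for n,uu in [('R',255),('M',306),('L',356),('plate',205)]:
    for vv in range(200,284,8): print(n,vv,X[vv,uu-3:uu+4,:3].mean(0).round(4))
for n,(uu,vv) in dict(knob=(140,236),ribRout=(230,240),rib=(281,240),tip=(312,300)).items(): print(n,X[vv,uu].round(4), np.median(X[vv-4:vv+5,uu-4:uu+5,2]))
E
```

```text
R 200 [ 0.5538 -0.075   0.1071]
R 208 [ 0.559  -0.0758  0.1076]
R 216 [ 0.5641 -0.0764  0.1089]
R 224 [ 0.5686 -0.0766  0.1131]
R 232 [ 0.5734 -0.077   0.1154]
R 240 [ 0.5785 -0.0777  0.1164]
R 248 [ 0.5838 -0.0785  0.1166]
R 256 [ 0.5895 -0.0796  0.1156]
R 264 [ 0.5962 -0.0812  0.1119]
R 272 [ 0.6034 -0.0829  0.1072]
R 280 [ 0.6094 -0.084   0.1066]
M 200 [ 0.5579 -0.0417  0.1073]
M 208 [ 0.5631 -0.0423  0.1076]
M 216 [ 0.5674 -0.0428  0.1127]
M 224 [ 0.5719 -0.0433  0.1163]
M 232 [ 0.5766 -0.0439  0.1188]
M 240 [ 0.5815 -0.0445  0.12  ]
M 248 [ 0.5867 -0.0451  0.1205]
M 256 [ 0.5923 -0.0459  0.1196]
M 264 [ 0.5988 -0.0467  0.1167]
M 272 [ 0.6072 -0.0478  0.1086]
M 280 [ 0.6138 -0.0487  0.1066]
L 200 [ 0.5619 -0.009   0.1071]
L 208 [ 0.5671 -0.0095  0.1074]
L 216 [ 0.5721 -0.0102  0.1094]
L 224 [ 0.5768 -0.0109  0.1122]
L 232 [ 0.5812 -0.0117  0.1158]
L 240 [ 0.5864 -0.0122  0.1164]
L 248 [ 0.5918 -0.0127  0.1164]
L 256 [ 0.5976 -0.0132  0.1155]
L 264 [ 0.6045 -0.0134  0.1115]
L 272 [ 0.6118 -0.0136  0.1074]
L 280 [ 0.6177 -0.0141  0.1072]
plate 200 [ 0.5499 -0.1078  0.1069]
plate 208 [ 0.5551 -0.1087  0.1073]
plate 216 [ 0.5605 -0.1098  0.1068]
plate 224 [ 0.5659 -0.111   0.1065]
plate 232 [ 0.5712 -0.1118  0.1072]
plate 240 [ 0.5767 -0.1129  0.1072]
plate 248 [ 0.5823 -0.1141  0.1067]
plate 256 [ 0.588  -0.1152  0.1067]
plate 264 [ 0.5936 -0.1163  0.1067]
plate 272 [ 0.5994 -0.1174  0.1067]
plate 280 [ 0.605  -0.1184  0.1071]
knob [ 0.5649 -0.1475  0.1254  1.    ] 0.12452116244135195
ribRout [ 0.5782 -0.0956  0.1094  1.    ] 0.10844939346644339
rib [ 0.5823 -0.0616  0.1093  1.    ] 0.10810678184693023
tip [ 0.5724 -0.0399  0.2388  1.    ] 0.23902476864641195
```

View pics/w1c.png

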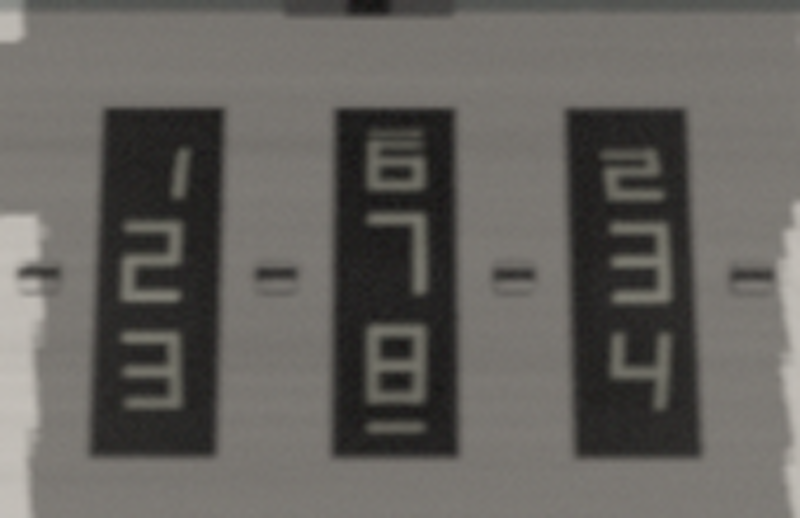

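```bash
python3 -m handwheel '6 31 0 0;0 0 35 0;0 0 35 0;0 0 25 0;0 0 11 0;0 0 0 0;0 0 0 0'
python3 - <<'E'
from h import *
s=arm.sense(); print(s['position'],s['ft_force'],s['ee_rot'][:,2])
B=np.array([[.993,-.118],[.118,.993]])
print('box xy rel centre mm',B@(s['position'][:2]-[.6295,-.0515])*1000)
p=arm.camera('wrist'); save('w2',p['frame'])
E
```

```text
t: 4.2
position: [0.5814, -0.0096, 0.1434]
ee_rot: [[-0.993, 0.118, 0.001], [0.118, 0.993, 0.0], [-0.001, 0.0, -1.0]]
ft_force: [-0.0, -0.1, 0.2]
grip_width: 0.002
[ 0.58140144 -0.00960336  0.14340196] [-0.02342991 -0.0521371   0.23909533] [ 1.03581486e-03  2.07106776e-04 -9.99999442e-01]
box xy rel centre mm [-52.70567342  35.92773068]
```

View pics/w2.png

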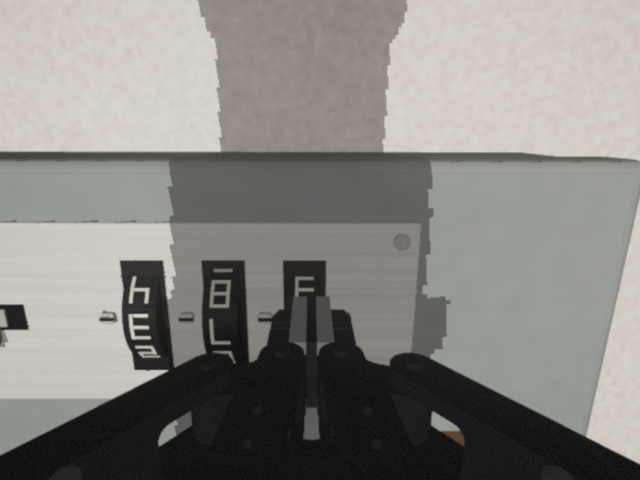

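```bash
python3 -m handwheel '0 -2 3 0;0 0 2 0;0 0 0 0'
python3 -m handwheel '0 0 1 0;0 0 0 0'
python3 -m handwheel '0 0 1 0;0 0 0 0'
```

```text
t: 4.55
position: [0.5807, -0.012, 0.1375]
ee_rot: [[-0.993, 0.118, 0.0], [0.118, 0.993, 0.0], [-0.0, 0.0, -1.0]]
ft_force: [-1.0, -0.0, 0.4]
grip_width: 0.003
t: 4.75
position: [0.5807, -0.012, 0.1363]
ee_rot: [[-0.993, 0.118, -0.0], [0.118, 0.993, -0.0], [0.0, -0.0, -1.0]]
ft_force: [0.2, -0.1, 0.3]
grip_width: 0.001
t: 4.95
position: [0.5806, -0.012, 0.1352]
ee_rot: [[-0.993, 0.118, -0.0], [0.118, 0.993, -0.0], [0.0, -0.0, -1.0]]
ft_force: [-0.6, -0.2, 0.1]
grip_width: -0.002
```

```bash
for i in 1; do :; done
python3 -m handwheel '0 0 1 0;0 0 0 0'
python3 -m handwheel '0 0 0.5 0;0 0 0 0'
```

```text
t: 5.15
position: [0.5807, -0.0119, 0.1342]
ee_rot: [[-0.993, 0.118, -0.0], [0.118, 0.993, -0.0], [0.0, -0.0, -1.0]]
ft_force: [0.2, 0.5, -0.5]
grip_width: -0.001
t: 5.35
position: [0.5807, -0.012, 0.1338]
ee_rot: [[-0.993, 0.118, -0.0], [0.118, 0.993, -0.0], [0.0, -0.0, -1.0]]
ft_force: [-0.2, 0.8, -0.5]
grip_width: 0.001
```

```bash

python3 -m handwheel '0 0 0.5 0;0 0 0 0'|sed -n '2p;4p'
python3 -m handwheel '0 0 0.5 0;0 0 0 0'|sed -n '2p;4p'
```

```text
position: [0.5807, -0.0119, 0.1333]
ft_force: [-0.5, -0.4, 0.4]
position: [0.5809, -0.012, 0.1331]
ft_force: [-0.6, 0.6, 4.7]
```

```bash

python3 -m handwheel '0 0 0.3 0;0 0 0 0'|sed -n '2p;4p'
python3 - <<'E'
from h import *
for i in range(3): arm.camera('top'); print(arm.sense()['ft_force'].round(2),arm.sense()['position'].round(5))
E
```

```text
position: [0.581, -0.012, 0.133]
ft_force: [-2.1, -0.4, 8.4]
[-2.28  0.47  8.09] [ 0.58097 -0.01199  0.13298]
[-0.96  0.13  7.87] [ 0.58104 -0.012    0.13302]
[-1.62 -0.61  7.71] [ 0.58099 -0.01197  0.13301]
```

```bash

python3 -m handwheel '0 0 0.15 0;-1.5 0 0 0;-1.5 0 0 0;0 0 0 0'|sed -n '2p;4p'
```

```text
position: [0.5841, -0.0123, 0.1331]
ft_force: [-2.7, 0.8, 12.1]
```

```bash

python3 -m handwheel '-1.5 0 0 0;-1.5 0 0 0;0 0 0 0'|sed -n '2p;4p'
python3 -m handwheel '-1.5 0 0 0;-1.5 0 0 0;0 0 0 0'|sed -n '2p;4p'
```

```text
position: [0.5874, -0.0128, 0.1331]
ft_force: [-1.0, 0.4, 10.4]
position: [0.5906, -0.0132, 0.1331]
ft_force: [-0.1, -0.7, 9.6]
```

```bash

python3 -m handwheel '-1.5 0 0 0;-1.5 0 0 0;0 0 0 0'|sed -n '2p;4p'
python3 -m handwheel '-1.5 0 0 0;-1 0 0 0;0 0 0 0'|sed -n '2p;4p'
python3 -m handwheel '0 0 -2 0;0 0 -10 0;0 0 0 0'|sed -n '2p;4p'
python3 - <<'E'
from h import *
p=arm.camera('wrist'); f=p['frame']; save('w3',cv2.resize(cv2.rotate(f[200:420,80:400],cv2.ROTATE_180),(800,550),interpolation=cv2.INTER_CUBIC))
E
```

```text
position: [0.5938, -0.0135, 0.1332]
ft_force: [3.2, -0.7, 7.7]
position: [0.5961, -0.0138, 0.1331]
ft_force: [2.0, -0.0, 9.2]
position: [0.5956, -0.0138, 0.1456]
ft_force: [0.9, -0.4, -0.1]
```

View pics/w3.png

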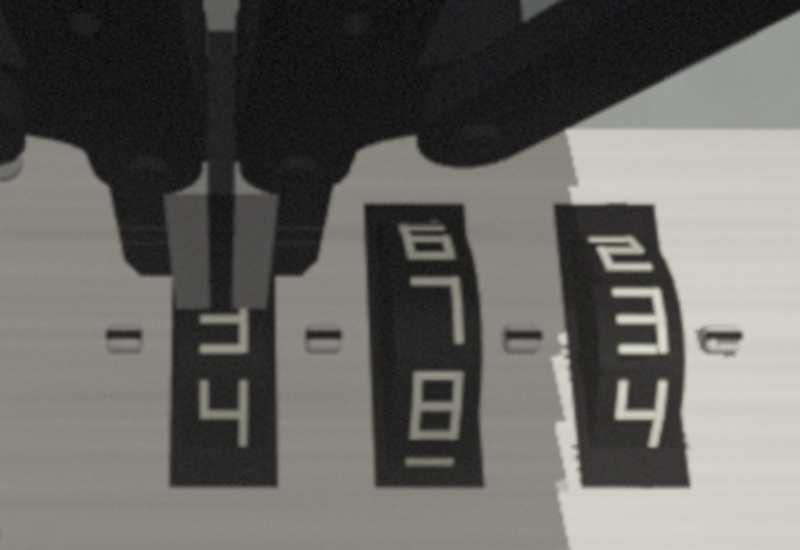

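```bash

python3 -m handwheel '15.2 0 0 0;0 0 8 0;0 0 2.5 0;0 0 0.8 0;0 0 0.4 0;0 0 0 0'|sed -n '2p;4p'
python3 -m handwheel '0 0 0.3 0;0 0 0 0'|sed -n '2p;4p'
```

```text
position: [0.5805, -0.0118, 0.1329]
ft_force: [-4.0, 1.4, 10.3]
position: [0.5805, -0.0118, 0.1328]
ft_force: [-4.6, 1.1, 13.1]
```

```bash

python3 -m handwheel '-1.5 0 -0.1 0;-1.5 0 0 0;-1.5 0 0 0;0 0 0 0'|sed -n '2p;4p'
python3 -m handwheel '-1.5 0 0 0;-1.5 0 0 0;-1.5 0 0 0;0 0 0 0'|sed -n '2p;4p'
python3 -m handwheel '-1.5 0 0 0;-1.5 0 0 0;-1.5 0 0 0;0 0 0 0'|sed -n '2p;4p'
python3 -m handwheel '-1.5 0 0 0;0 0 0 0'|sed -n '2p;4p'
python3 -m handwheel '0 0 -2 0;0 0 -10 0;0 0 0 0'|sed -n '2p;4p'
python3 - <<'E'
from h import *
p=arm.camera('wrist'); f=p['frame']; save('w4',cv2.resize(cv2.rotate(f[200:420,80:400],cv2.ROTATE_180),(800,550),interpolation=cv2.INTER_CUBIC))
E
```

```text
position: [0.5858, -0.0124, 0.1331]
ft_force: [-1.6, 1.2, 11.7]
position: [0.5906, -0.013, 0.1331]
ft_force: [0.7, 0.6, 9.1]
position: [0.595, -0.0135, 0.1331]
ft_force: [1.5, 0.2, 10.2]
position: [0.5959, -0.0136, 0.133]
ft_force: [-2.4, 0.3, 12.8]
position: [0.5957, -0.0138, 0.1456]
ft_force: [-0.3, -0.1, -0.2]
```

View pics/w4.png

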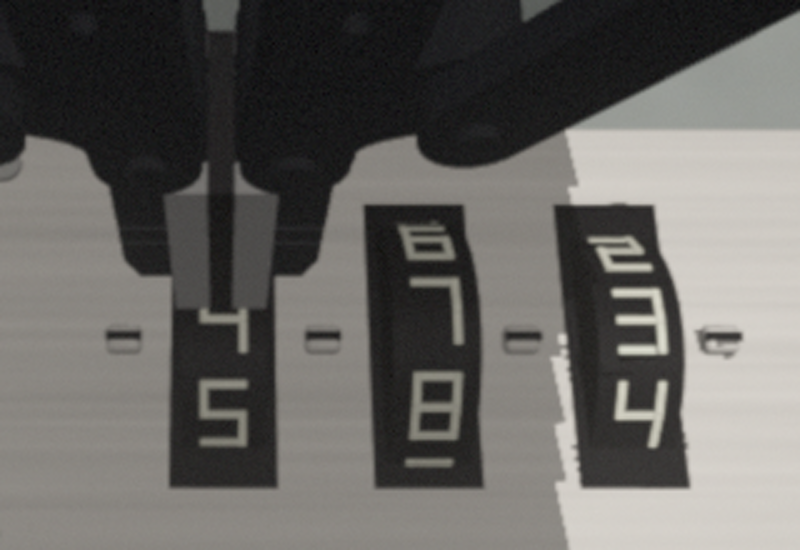

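```bash

python3 -m handwheel '0 0 -12 0;0 -34 0 0;-1 -34 0 0;0 0 0 0;0 0 12 0;0 0 6 0;0 0 4 0;0 0 0 0'
python3 -m handwheel '0 0 1 0;0 0 0 0'|sed -n '2p;4p'
python3 - <<'E'
from h import *
p=arm.camera('wrist'); f=p['frame']; save('w5',cv2.resize(cv2.rotate(f[200:420,200:520],cv2.ROTATE_180),(800,550),interpolation=cv2.INTER_CUBIC))
E
```

```text
t: 11.4
position: [0.5878, -0.0804, 0.1338]
ee_rot: [[-0.993, 0.117, -0.001], [0.117, 0.993, 0.0], [0.001, -0.0, -1.0]]
ft_force: [-0.1, 0.2, -0.1]
grip_width: 0.0
position: [0.5879, -0.0811, 0.1335]
ft_force: [-0.3, 0.6, -0.1]
```

View pics/w5.png

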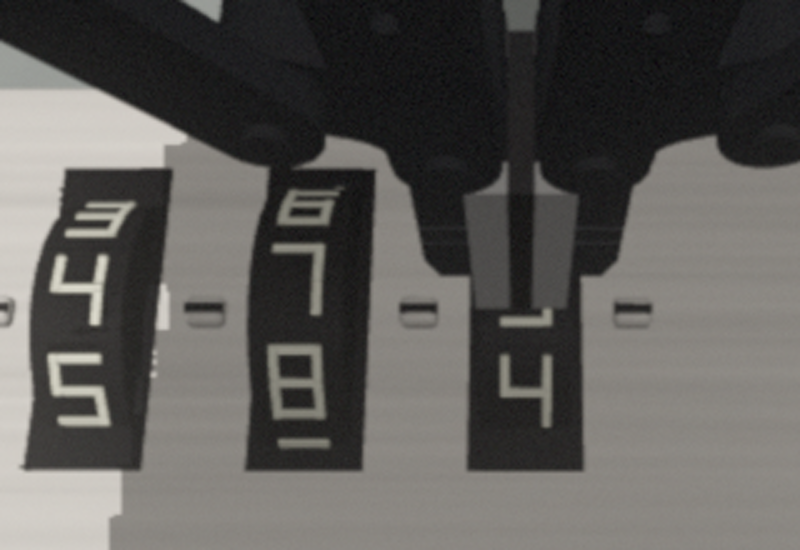

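```bash

python3 -m handwheel '0 0 0.4 0;0 0 0 0'|sed -n '2p;4p'
python3 -m handwheel '0 0 0.4 0;0 0 0 0'|sed -n '2p;4p'
```

```text
position: [0.588, -0.0813, 0.1332]
ft_force: [-0.1, -0.3, 1.3]
position: [0.5882, -0.0813, 0.1331]
ft_force: [-0.9, -0.3, 7.4]
```

```bash

python3 -m handwheel '0 0 0.25 0;0 0 0 0'|sed -n '2p;4p'
python3 -m handwheel '1.5 0 0 0;1.5 0 0 0;1.5 0 0 0;0 0 0 0'|sed -n '2p;4p'
python3 -m handwheel '1.5 0 0 0;1.5 0 0 0;1.5 0 0 0;0 0 0 0'|sed -n '2p;4p'
```

```text
position: [0.5883, -0.0813, 0.1331]
ft_force: [-1.8, 1.5, 10.1]
position: [0.5844, -0.0808, 0.1332]
ft_force: [4.3, 0.4, 6.0]
position: [0.5795, -0.0803, 0.1331]
ft_force: [1.1, 0.1, 9.0]
```

```bash

python3 -m handwheel '1.5 0 0.05 0;1.5 0 0 0;1.5 0 0 0;0 0 0 0'|sed -n '2p;4p'
python3 -m handwheel '1.5 0 0 0;0.7 0 0 0;0 0 0 0'|sed -n '2p;4p'
python3 -m handwheel '0 0 -2 0;0 0 -10 0;0 0 -20 0;-25 0 0 0;0 0 0 0'|sed -n '2p;4p'
python3 - <<'E'
from h import *
s=arm.sense();print(s['t'],s['position'])
p=arm.camera('wrist'); f=p['frame']; save('w6',cv2.rotate(f,cv2.ROTATE_180))
E
```

```text
position: [0.5746, -0.0797, 0.133]
ft_force: [-2.8, 0.8, 12.0]
position: [0.5719, -0.0794, 0.1328]
ft_force: [-5.2, 1.2, 11.9]
position: [0.5996, -0.0823, 0.1657]
ft_force: [0.5, -0.1, 0.4]
14.25 [ 0.59955203 -0.08234906  0.16567431]
```

View pics/w6.png

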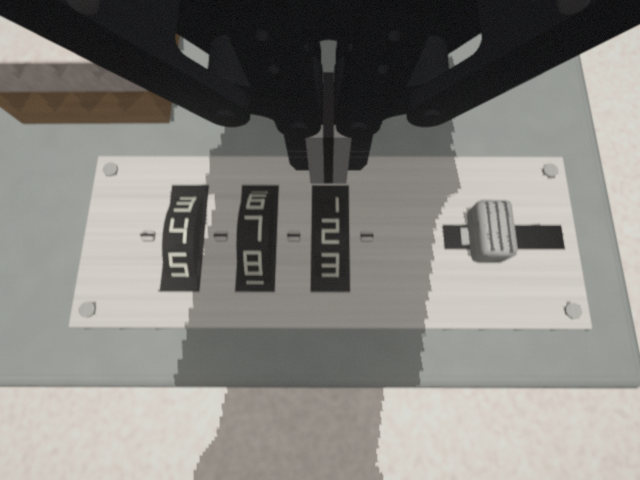

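```bash

python3 -m handwheel '19 -40 0 0;0 0 0 0;0 0 18 0;0 0 12 0;0 0 6 0;0 0 0 0'|sed -n '2p;4p'
python3 - <<'E'
from h import *
p=arm.camera('wrist'); f=p['frame']; save('w7',cv2.rotate(f,cv2.ROTATE_180))
E
```

```text
position: [0.5729, -0.1197, 0.1276]
ft_force: [-0.2, 0.4, -0.4]
```

View pics/w7.png

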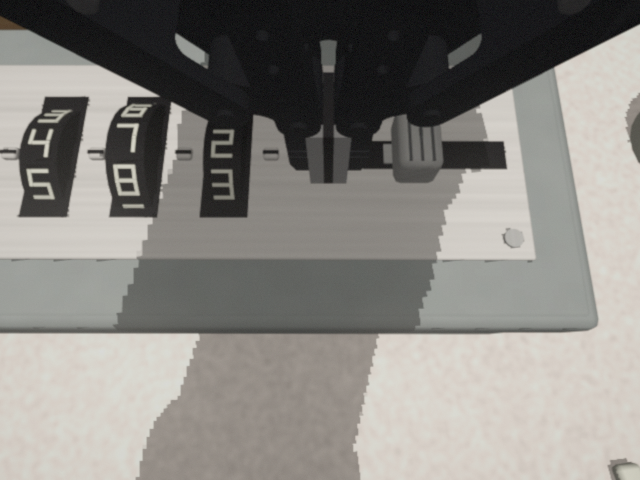

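```bash

python3 -m handwheel '0 -3 0 0;0 -3 0 0;0 -2 0 0;0 0 0 0'|sed -n '2p;4p'
python3 -m handwheel '0 -1.5 0 0;0 -1.5 0 0;0 -1.5 0 0;0 -1 0 0;0 0 0 0'|sed -n '2p;4p'
python3 -m handwheel '0 -1 0 0;0 -1 0 0;0 -1 0 0;0 0 0 0'|sed -n '2p;4p'
python3 -m handwheel '0 -1 0 0;0 -1 0 0;0 -1 0 0;0 0 0 0'|sed -n '2p;4p'
```

```text
position: [0.5726, -0.1283, 0.1286]
ft_force: [0.4, -0.3, 0.3]
position: [0.572, -0.1332, 0.1284]
ft_force: [-0.5, 1.4, 0.9]
position: [0.5716, -0.1365, 0.1284]
ft_force: [1.1, 1.2, -0.2]
position: [0.5712, -0.1394, 0.1284]
ft_force: [-0.6, 1.2, 0.1]
```

```bash

python3 -m handwheel '0 -1 0 0;0 -1 0 0;0 -1 0 0;0 0 0 0'|sed -n '2p;4p'
python3 -m handwheel '0 -1 0 0;0 -1 0 0;0 -1 0 0;0 0 0 0'|sed -n '2p;4p'
python3 - <<'E'
from h import *
p=arm.camera('wrist'); f=p['frame']; save('w8',cv2.rotate(f,cv2.ROTATE_180))
E
```

```text
position: [0.5709, -0.1424, 0.1284]
ft_force: [0.3, 0.8, 1.0]
position: [0.5705, -0.1454, 0.1284]
ft_force: [-0.1, 1.8, 1.9]
```

View pics/w8.png

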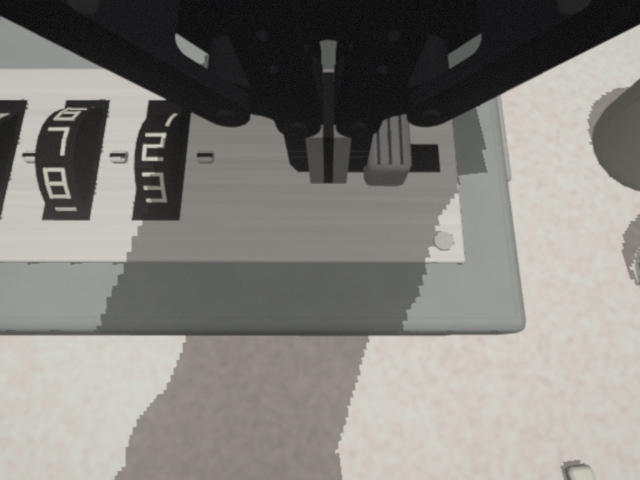

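```bash

python3 -m handwheel '0 -0.5 0 0;0 -0.5 0 0;0 0 0 0'|sed -n '2p;4p'
python3 -m handwheel '0 -0.5 0 0;0 0 0 0'|sed -n '2p;4p'
python3 -m handwheel '0 -0.5 0 0;0 0 0 0'|sed -n '2p;4p'
```

```text
position: [0.5704, -0.1462, 0.1284]
ft_force: [-0.9, 1.8, 0.7]
position: [0.5704, -0.1467, 0.1284]
ft_force: [0.6, 1.8, 0.3]
position: [0.5703, -0.1472, 0.1284]
ft_force: [0.5, 3.0, 1.9]
```

```bash

python3 -m handwheel '0 -0.5 0 0;0 0 0 0'|sed -n '2p;4p'
python3 -m handwheel '0 -0.5 0 0;0 0 0 0'|sed -n '2p;4p'
```

```text
position: [0.5702, -0.1477, 0.1284]
ft_force: [-0.4, 1.9, 0.7]
position: [0.5702, -0.1483, 0.1284]
ft_force: [0.1, 2.0, 1.3]
```

```bash

python3 -m handwheel '0 -0.5 0 0;0 0 0 0'|sed -n '2p;4p'
python3 -m handwheel '0 -0.5 0 0;0 0 0 0'|sed -n '2p;4p'
python3 -m handwheel '0 -0.5 0 0;0 0 0 0'|sed -n '2p;4p'
```

```text
position: [0.5701, -0.1487, 0.1284]
ft_force: [0.3, 2.1, 1.2]
position: [0.5701, -0.1488, 0.1284]
ft_force: [-0.8, 4.5, 1.9]
position: [0.5701, -0.1489, 0.1284]
ft_force: [0.8, 7.3, 2.0]
```

```bash

python3 -m handwheel '0 -0.5 0 0;0 0 0 0'|sed -n '2p;4p'
python3 -m handwheel '0 4 0 0;0 4 0 0;0 0 -20 0;0 0 -40 0;0 0 -40 0;0 40 0 0;0 40 0 0;0 0 0 0'|sed -n '1p;2p;4p'
python3 - <<'E'
from h import *
s=arm.sense();p=arm.camera('wrist'); f=p['frame']; save('w9',cv2.resize(cv2.rotate(f[150:330,40:420],cv2.ROTATE_180),(800,379),interpolation=cv2.INTER_CUBIC))
T=np.eye(4);T[:3,:3]=s['ee_rot'];T[:3,3]=s['position']
for q in ['bolt_knob','left_top','right_top']:
  for r in arm.pinpoint(q,p)[:1]:
    u,v=r['point'];z=p['z_map'][int(v),int(u)]
    X=T@p['tool_from_camera']@np.append(np.linalg.inv(p['mtx'])@[u,v,1]*z,1)
    d=X[:2]-[.6295,-.0515];print(q,r['conf'],[u,v],X[:3].round(4),'box',(np.array([[.993,-.118],[.118,.993]])@d*1000).round(1))
p=arm.camera('top');save('top9',p['frame'])
E
```

```text
position: [0.5701, -0.149, 0.1284]
ft_force: [0.6, 9.0, 2.0]
t: 20.2
position: [0.5811, -0.0571, 0.2283]
ft_force: [0.6, -0.8, 0.2]
bolt_knob 0.69 [118.8, 259.2] [ 0.5722 -0.1698  0.1248] box [ -42.9 -124.3]
left_top 0.93 [384.0, 256.1] [ 0.5906 -0.0133  0.1168] box [-43.1  33.4]
right_top 0.61 [271.7, 255.3] [ 0.5822 -0.0811  0.1174] box [-43.5 -34.9]
```

View pics/w9.png

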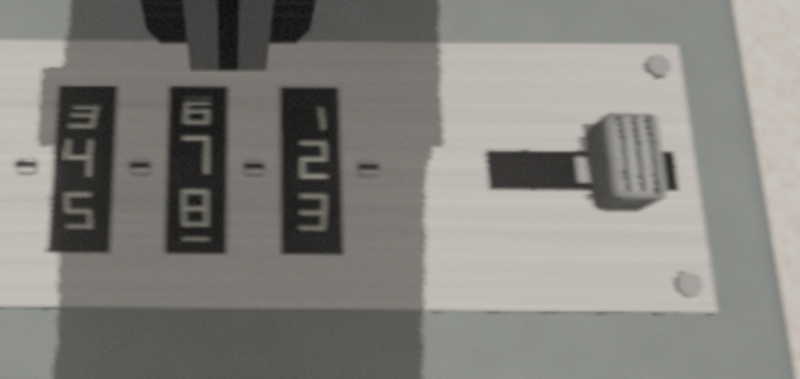

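View pics/top9.png

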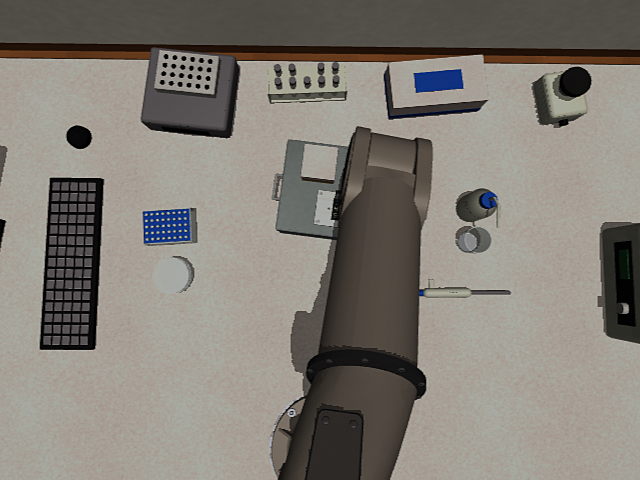

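The wheels read 4-7-2. The knob is at box y −124.3 mm, which is 18 mm from where it started. The bench items I can see look unmoved, so I'm handing in.

```bash
python3 -c "
from workcell import arm
print(arm.job_done(), arm.sense()['t'])"
```

```text
the job is handed in; nothing more can be done
the job is handed in; nothing more can be done
```

The lock is open: the wheels show 4-7-2, the bolt is against its stop, and the job was handed in at about 20 s.

- **Wheels:** With the gripper shut, I pressed on each rim until I felt contact. I rolled the left wheel two clicks away (2 → 4) and the right wheel one click towards the robot (3 → 2). I never touched the middle wheel, and it still shows 7.
- **Bolt:** I slid the knob right at about 2 N until the force rose sharply at its stop, where I pushed to 9 N.
- **Forces:** The highest reading was about 14 N, pressing on the left wheel. I read forces only at the end of each short move, so a brief peak in between would not show.
- **Last checks:** The wrist picture shows 4-7-2 and the knob at the right end. It measures 124.3 mm right of the middle wheel, against 124 mm expected when fully open. The tool is lifted clear and touching nothing.
- **Not fully checked:** In the last top picture the arm hides the jar and part of the lid. Everything else in view is where it was, and I never moved near the jar.

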